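# Fit a hook runner on the mug rail

### The arm

A 7-joint arm with a two-finger parallel gripper is mounted at the origin on the work surface. World frame = base frame: x ahead of the robot, y to its left, z up, the work surface at z = 0. Lengths are in mm, angles in rad, forces in N, time in s.
With the tool pointing down it reaches from about 400 to 875 mm from the base axis. Payload 4.4 kg.
Tool frame: the origin (TCP) lies at the very end of the fingers, on their centre line; the grasp point (between the pads) lies 19 mm behind it; y points along the fingers, x is the direction in which the jaws open and shut, and the axes are right-handed (so a half turn about y gives the same grasp; the last joint's range is limited). The gripper opens to 85 mm and grips with 20 to 120 N. Pads are 22 mm wide; open, the fingers measure 114 mm over their backs; the gripper's body (76 mm by 85 mm) begins 54 mm behind the grasp point. The pads swing forward as they close: fully open they stand 13 mm farther back than shut.
Start: joints at [1.243, 0.628, 0.038, 1.517, -0.027, 0.996, -0.02], TCP at [168.26, -627.858, 231.313] pointing down, gripper open.
Joint ranges: [-3.06, 3.06], [-0.37, 2.12], [-1.25, 1.32], [0.18, 2.47], [-1.1, 4.24], [0.23, 1.98], [-2.94, 2.94]. Speed limits (rad/s): [2.57, 2.57, 3.14, 3.14, 3.14, 3.14, 3.14].

### API

Orientations are given as [roll, pitch, yaw] about the fixed x, y, z axes, in that order (R = Rz(yaw) Ry(pitch) Rx(roll)).
In Python, from cell import readout, eyes, finish_job gives the robot as it stands. The module is installed in compiled form; this text tells all that it offers.
- The arm moves only by the tool apply_moves, never from a script. Its argument "commands" is a list that holds one entry, the list of rows, each a list of 6 numbers: the shift along the tool's x, y, z in units of 0.04 m (1.0 is 0.04 m), then the turn, a rotation vector about the tool's x, y, z in units of 5 degrees (1.0 is 5 degrees). A call has 1 to 8 rows; each row shifts and turns the pose as measured when the row begins, along the tool's axes as they then stand; what a row does not reach is not made up. A row lasts 1/12 s, in which the tool goes at most 41.7 mm and 7.16 degrees, less where a joint would pass 70% of its speed; a pose out of reach is approached as far as the arm can. A call with a number of a shift or a turn outside -1 to 1 is refused whole. A call with a gripper value outside its range is refused whole. "claw" is the finger opening in mm, from 0 to 85.4, set as the call begins (left out, the last holds). The fingers move at their own pace and stop on an object; the grip force is fixed at half the most. Time passes only in rows, so rows that do not move let the fingers close. It gives the time, the measured TCP pose, the force and the opening at its end, in the units of the state.
- readout.read_state(): the state, without advancing time (a new reading comes with each control period).
- eyes.get_image(name): name is "scene" or "side" or "wrist"; returns a dict with "image" (384x512x3 uint8, red, green, blue), "mtx" (3x3 intrinsics, pixels), "rvec" (rotation vector, rad) and "tvec" (3), from world to camera coordinates, as OpenCV has them. Camera axes: x right, y down, z forward; pixel columns grow to the right and rows downward; lengths in mm; the calibration is good to about 2 mm. A picture is of the moment at which its call begins. There is no depth.
- finish_job(): hands the job in, once; it reports no verdict.
The state is a dict: "clock": time; "qpos": joint angles; "qd": joint speeds; "tau": joint torques, N m; "eef_pos": TCP position; "tool_rot": TCP orientation; "force": force on the tool from outside, world axes, zero at the start; "torque": the same for the moment, N m; "width": finger opening in mm.
Only numpy, scipy, OpenCV 4.12 (cv2) and the standard library are available. Lean on these libraries where they do the work, as an engineer would, in place of code of your own. Each camera call takes 0.05 s, during which the arm holds its last target. There are 200 camera calls.

### The job

Put the loose hook runner on the mug rail beside the one already there: lower it, gap down, over the thin neck of the bar, then slide it along the thick bar until it butts against the parked runner, its hook on the same side as that one's. Let go of it there, upright, and leave the crockery and other things on the table where they are.

Things in the scene. Friction and masses are not known exactly. Their poses are not given: they have to be found in the camera images.
- runner: loose hook runner, black plastic, standing on its two lips: a C-shaped channel, gap facing down (-z). Origin: centre of its underside; y along the channel (40 mm long, both ends open), x across. Outside 36 mm across, 37.5 mm high; inside 25.5 mm square, 6 to 31.5 mm above the origin; gap between the lips 16 mm, lips 6 mm thick. 80 to 170 g
- runner_center (a point): centre of the loose runner's channel, 18.75 mm above its origin
- runner_tab (a point): middle of the grip tab on top of the loose runner, 60 mm above its origin. Tab: 14 mm thick (along the runner's x), 30 mm long (along y), 37.5 to 82.5 mm above the origin; pinch it across x with the fingertips 45 to 60 mm above the origin
- runner_hook (a point): near the end of the steel hook on the loose runner's -x side, 45 mm out; the hook reaches 53 mm from the centre
- rail: mug rail's steel stand (fixed): base plate 90 x 400 x 12 mm, long along y; at y = +185 and -185 mm a post with a 40 mm square head, through which the bar runs. Origin: centre of its underside; -x is the hook side, towards the robot. The posts keep a runner from being threaded on from the bar's ends
- rail_axis (a point): on the bar's axis midway between the posts, 110 mm above the table, axes as the stand's. Steel bar along y, 22 mm square (top at 121 mm), but for one neck: round, 12 mm thick, 46 mm long, same axis. The bar is shifted lengthwise: the neck's centre is 0 to 30 mm either way (along y) from this point, its pose not given; find it by sight or touch
- seat (a point): on the bar's axis like rail_axis, for heights of the runner's underside above the table. Lowered onto the thick bar it stops at 121 mm; over the neck it goes down until the channel's ceiling meets the neck, at 84.5 mm; 6.75 mm above that (91.25 mm) the channel is centred, 1.75 mm play all round, and slides onto the thick bar; let go there it sits at 89.5 mm
- parked_runner: the runner already on the bar (fixed), same shape and axes as the loose one, hook on the stand's -x side; 130 mm from the stand's middle, at one end or the other. Origin: centre of its underside, 89.5 mm above the table
- parked_center (a point): centre of the parked runner's channel, 18.75 mm above its origin
- collar: plain square collar without tab or hook (fixed), 36 x 30 x 36 mm, round the bar 130 mm from the stand's middle, at the end away from the parked runner. Origin: centre of its underside
- mug_a: white ceramic mug, 80 mm wide, 90 mm tall, bystander; origin: centre of its underside
- mug_b: white ceramic mug, 76 mm wide, 85 mm tall, bystander; origin: centre of its underside
- jar: glass jar with steel lid, 76 mm wide, 100 mm tall, bystander; origin: centre of its underside
- water: clear water bottle, 64 mm wide, 200 mm tall, bystander; origin: centre of its underside
- can: plain aluminium can, 66 mm wide, 115 mm tall, bystander; origin: centre of its underside
- bowl: steel bowl, 130 mm wide, 50 mm tall, bystander; origin: centre of its underside
- spoon: steel spoon, 160 mm long, lying flat, bystander; origin: a point along it at table height
Things that resemble listed ones, but are neither listed nor needed, are in the scene too. What is shaped like the runner but turquoise is not meant.

How it is judged:
By the outcome, as a careful person would: the job done as asked, in the order asked, and still so for the second after the job is handed in, with the robot touching nothing.
It also fails if it takes over 51 s, if anything falls off the work surface, if the arm or the gripper's body presses on something with over 40 N, if the wrist force passes 120 N, or if a joint passes its speed limit or range.

## Working session

There is one attempt and no reset: what is moved stays moved. The work goes in short steps, Python scripts to look and compute and a tool call to move; the robot and the scene stay as the last step left them, time stands still between calls to the robot, and variables do not carry over. Pictures are saved under pics/ and viewed, about 8 in all and at most 12, crops included, and the job is handed in when it is done.

Besides the shell and the picture viewer there is one more tool, called after ">>>" by a JSON object that holds its "api" and its "payload". apply_moves: Moves the arm, as the interface text tells. Shifts and turns lie within -1 to 1; 1 stands for 0.04 m of shift or 5 degrees of turn. Its arguments: {"type":"object","properties":{"commands":{"type":"array"},"claw":{"type":"number"}},"required":["commands"]}

```bash
mkdir -p pics
cat > h.py <<'E'
import numpy as np, cv2
from cell import readout, eyes, finish_job
def snap(n,f):
    d=eyes.get_image(n); np.savez('pics/'+f+'.npz',**d); cv2.imwrite('pics/'+f+'.png',d['image'][:,:,::-1]); return d
def load(f): return dict(np.load('pics/'+f+'.npz'))
def ray(d,u,v):
    R=cv2.Rodrigues(d['rvec'])[0]; t=d['tvec'].reshape(3)
    c=-R.T@t; r=R.T@np.linalg.solve(d['mtx'],[u,v,1.]); return c,r/np.linalg.norm(r)
def atz(d,u,v,z):
    c,r=ray(d,u,v); return c+r*(z-c[2])/r[2]
def tri(*obs):
    A=np.zeros((3,3));b=np.zeros(3)
    for d,u,v in obs:
        c,r=ray(d,u,v);P=np.eye(3)-np.outer(r,r);A+=P;b+=P@c
    return np.linalg.solve(A,b)
def proj(d,p): return cv2.projectPoints(np.array(p,float).reshape(-1,3),d['rvec'],d['tvec'],d['mtx'],None)[0].reshape(-1,2)
def crop(f,u0,u1,v0,v1,s,out):
    im=cv2.imread('pics/'+f+'.png')[v0:v1,u0:u1]; cv2.imwrite('pics/'+out+'.png',cv2.resize(im,None,fx=s,fy=s,interpolation=cv2.INTER_CUBIC))
E
python3 - <<'E'
from h import *
np.set_printoptions(precision=1,suppress=True)
for n in ['scene','side','wrist']:
    d=snap(n,n+'0'); c,r=ray(d,256,192); print(n,c,r)
a=[cv2.imread(f'pics/{n}0.png') for n in ['scene','side']]
cv2.imwrite('pics/both.png',cv2.resize(np.vstack(a),(800*512//682*1,600*1)) if 0 else a[0])
print(readout.read_state())
E
```

```text
scene [1479.3   37.5  717.6] [-0.8 -0.  -0.5]
side [ 503.8 -776.8 1074.5] [ 0.   0.6 -0.8]
wrist [ 247.6 -606.6  372.9] [-0.3 -0.1 -0.9]
{'clock': 0.15, 'qpos': array([ 1.2,  0.6,  0. ,  1.5, -0. ,  1. , -0. ]), 'qd': array([-0., -0., -0., -0., -0., -0.,  0.]), 'tau': array([  0. , -56.4,   1.2, -19.4,   0. ,   0. ,  -0. ]), 'eef_pos': array([ 168.1, -627.4,  230.6]), 'tool_rot': array([-1.6,  0. , -1.3]), 'force': array([ 0.4, -0.1,  0.5]), 'torque': array([ 0., -0., -0.]), 'width': 85.51234958779476}
```

View pics/scene0.png

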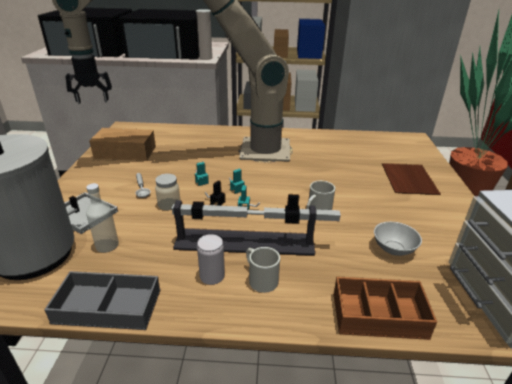

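View pics/side0.png

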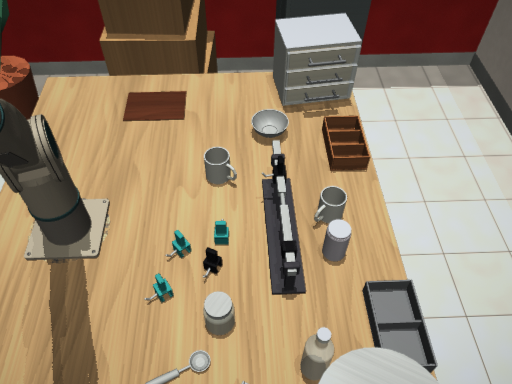

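Both views show the stand, with the parked runner at its +y end (side 278,165), the loose black runner at side (212,260) and scene (217,193), and turquoise look-alikes around it. Next I'll take enlarged crops.

Run:
```python
from h import *
crop('side0',180,320,135,305,5,'c1')
im=cv2.imread('pics/c1.png');
for k in range(0,140,20): cv2.putText(im,str(180+k),(k*5,10),0,.4,(0,0,255),1); cv2.line(im,(k*5,0),(k*5,850),(0,0,255),1)
for k in range(0,170,20): cv2.putText(im,str(135+k),(0,k*5+10),0,.4,(0,0,255),1); cv2.line(im,(0,k*5),(700,k*5),(0,0,255),1)
cv2.imwrite('pics/c1a.png',cv2.resize(im[0:425],None,fx=1,fy=1)); cv2.imwrite('pics/c1b.png',im[375:])
crop('scene0',165,345,165,265,4,'c2')
im=cv2.imread('pics/c2.png')
for k in range(0,180,20): cv2.putText(im,str(165+k),(k*4,10),0,.4,(0,0,255),1); cv2.line(im,(k*4,0),(k*4,400),(0,0,255),1)
for k in range(0,100,20): cv2.putText(im,str(165+k),(0,k*4+10),0,.4,(0,0,255),1); cv2.line(im,(0,k*4),(720,k*4),(0,0,255),1)
cv2.imwrite('pics/c2.png',im)
```

```text
(no output)
```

View pics/c1b.png

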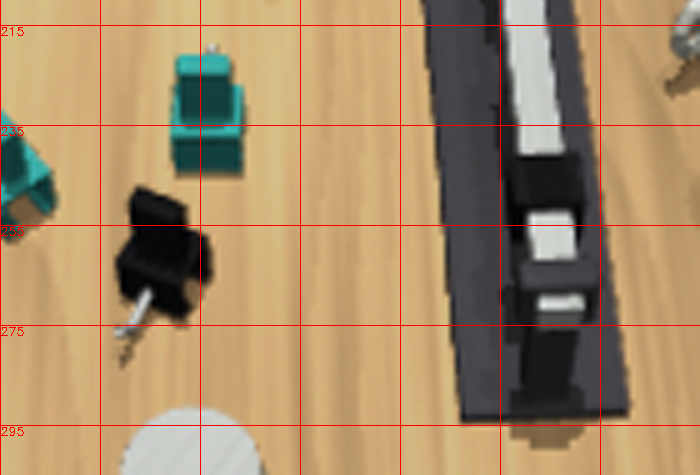

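View pics/c1a.png

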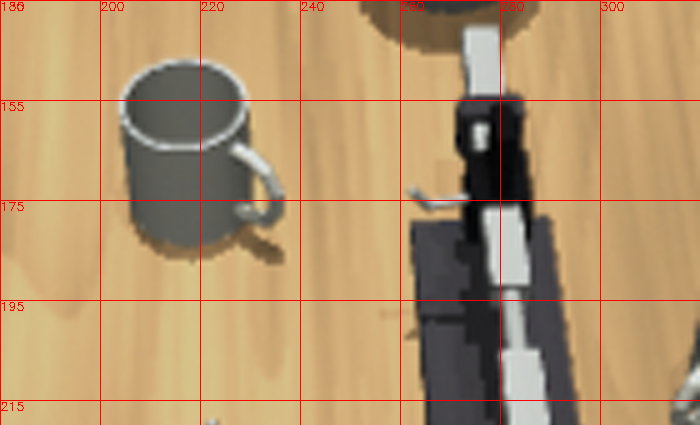

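View pics/c2.png

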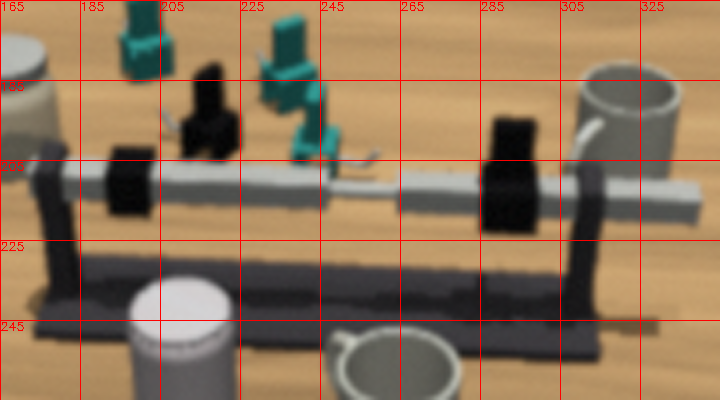

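The crops show the neck at side v 193–205 (u about 282) and scene u 246–263. The loose runner's hook points toward -y and slightly -x. I'll fit the runner and stand poses by silhouette and points.

```bash
cat > fit.py <<'E'
from h import *
from scipy.optimize import minimize
import itertools
def box(x0,x1,y0,y1,z0,z1): return np.array(list(itertools.product((x0,x1),(y0,y1),(z0,z1))),float)
RUN=[box(-18,18,-20,20,0,37.5),box(-7,7,-15,15,37.5,82.5)]
S=4
def render(d,p,win,boxes=RUN,z=0):
    u0,u1,v0,v1=win; m=np.zeros(((v1-v0)*S,(u1-u0)*S),np.uint8)
    c,s=np.cos(p[2]),np.sin(p[2])
    for b in boxes:
        w=np.c_[p[0]+c*b[:,0]-s*b[:,1],p[1]+s*b[:,0]+c*b[:,1],b[:,2]+z]
        q=((proj(d,w)-[u0,v0]+.5)*S)
        cv2.fillConvexPoly(m,cv2.convexHull(np.round(q*16).astype(np.int32)),255,shift=4)
    return cv2.resize(m,None,fx=1/S,fy=1/S,interpolation=cv2.INTER_AREA)/255.
def mask(d,win):
    u0,u1,v0,v1=win; g=d['image'][v0:v1,u0:u1].max(2).astype(float); return np.clip((75-g)/40,0,1)
def fitrun(views,p0s):
    ms=[mask(d,w) for d,w in views]
    f=lambda p: sum(((render(d,p,w)-m)**2).sum() for (d,w),m in zip(views,ms))
    return sorted([(lambda r:(r.fun,r.x))(minimize(f,p,method='Nelder-Mead',options=dict(initial_simplex=np.array(p)+np.array([[0,0,0],[12,0,0],[0,12,0],[0,0,.3]])))) for p in p0s],key=lambda t:t[0])
E
python3 - <<'E'
from fit import *
np.set_printoptions(precision=1,suppress=True)
a,b=load('scene0'),load('side0')
print('tab',t:=tri((a,217.5,183),(b,212,249)),'hook',tri((a,206,194),(b,203.5,276.5)))
V=[(b,(195,228,240,280)),(a,(205,230,175,206))]
for fun,x in fitrun(V,[[t[0],t[1],y] for y in (0.5,.9,1.3)])[:3]: print('run',fun,x[:2],np.degrees(x[2]))
for fun,x in fitrun(V[:1],[[t[0],t[1],y] for y in (.5,.9,1.3)])[:3]: print('side only',fun,x[:2],np.degrees(x[2]))
L,R=tri((a,246.5,210.5),(b,283,205)),tri((a,263.5,212),(b,281.7,193.2)); print('neck',L,R)
for p in [(246.5,210.5),(263.5,212)]: print('neck scene z110',atz(a,*p,110))
for p in [(283,205),(281.7,193.2)]: print('neck side z116',atz(b,*p,116))
for p in [(272.4,292.8),(305.4,291.8),(262.5,179.5),(290,178.3)]: print('base side z12',atz(b,*p,12))
for p in [(174,248.5),(314,254.5),(182,229),(306,235)]: print('base scene z12',atz(a,*p,12))
for p in [(280.3,206),(288,206),(284.3,239),(292.5,239),(276.5,178),(283.5,178)]: print('bar top',atz(b,*p,121))
# collar/parked left-right ends in scene on front face x..
print('parked tab top side 172',atz(a,288.3,194.5,172),atz(a,299,195,172));
E
```

```text
tab [ 428.7 -138.4   79.9] hook [ 402.5 -184.1   18.2]
run 118.46583861976163 [ 425.8 -143.3] 82.72222582224383
run 118.57210928489042 [ 425.8 -143.1] 82.68130788797048
run 118.89283208381393 [ 425.3 -143.2] 82.90603674237238
side only 64.10298899461745 [ 425.2 -143.9] 66.97642356910734
side only 64.1779563148789 [ 425.3 -142.9] 59.43025132729319
side only 64.35308895617071 [ 424.9 -142.4] 63.49686922538551
neck [623.5 -28.  115.1] [623.5  17.9 111.8]
neck scene z110 [618.5 -29.9 110. ]
neck scene z110 [621.9  17.3 110. ]
neck side z116 [622.7 -26.5 116. ]
neck side z116 [622.7  15.4 116. ]
base side z12 [ 583.1 -235.4   12. ]
base side z12 [ 669.6 -235.9   12. ]
base side z12 [579.4 160.1  12. ]
base side z12 [667.  161.7  12. ]
base scene z12 [ 679.3 -227.6   12. ]
base scene z12 [674.6 161.3  12. ]
base scene z12 [ 590.6 -224.9   12. ]
base scene z12 [590.5 143.7  12. ]
bar top [614.5 -33.6 121. ]
bar top [635.3 -34.4 121. ]
bar top [ 616. -141.  121.]
bar top [ 637.  -141.8  121. ]
bar top [611.9  68.1 121. ]
bar top [631.9  67.3 121. ]
parked tab top side 172 [624.1  81.5 172. ] [624.3 109.8 172. ]
```

```bash
cat > plan.py <<'E'
# usage: plan.py x y z yawdeg [mm per row] [deg per row] : rows to go from the measured pose to the target (tool down)
from h import *
import sys
from scipy.spatial.transform import Rotation as Ro
def cur():
    s=readout.read_state(); return s,s['eef_pos'].copy(),Ro.from_euler('xyz',s['tool_rot'])
if __name__=='__main__':
    a=list(map(float,sys.argv[1:])); s,p,R=cur()
    T=Ro.from_euler('xyz',[-90,0,a[3]],degrees=True)
    vm=a[4] if len(a)>4 else 36; va=a[5] if len(a)>5 else 4.8
    d=np.array(a[:3])-p; w=(T*R.inv()).as_rotvec()
    n=int(max(1,np.ceil(np.linalg.norm(d)/vm),np.ceil(np.degrees(np.linalg.norm(w))/va)))
    print('t',round(s['clock'],2),'pos',p.round(1),'yaw',np.degrees(s['tool_rot']).round(2),'F',s['force'].round(1),'w',round(s['width'],1),'n',n)
    for i in range(n):
        Ri=Ro.from_rotvec(w*i/n)*R
        print(np.r_[Ri.inv().apply(d/n)/40,np.degrees(Ri.inv().apply(w/n))/5].round(2).tolist())
E
python3 plan.py 425 -143 200 61 36 4.8
```

```text
t 0.15 pos [ 168.1 -627.4  230.6] yaw [-9.0e+01  8.0e-02 -7.5e+01] F [ 0.4 -0.1  0.5] w 85.5 n 29
[-0.35, 0.03, 0.32, -0.0, -0.94, -0.0]
[-0.32, 0.03, 0.35, -0.0, -0.94, -0.0]
[-0.29, 0.03, 0.37, -0.0, -0.94, -0.0]
[-0.26, 0.03, 0.4, -0.0, -0.94, -0.0]
[-0.22, 0.03, 0.42, -0.0, -0.94, -0.0]
[-0.19, 0.03, 0.43, -0.0, -0.94, -0.0]
[-0.15, 0.03, 0.45, -0.0, -0.94, -0.0]
[-0.12, 0.03, 0.46, -0.0, -0.94, -0.0]
[-0.08, 0.03, 0.47, -0.0, -0.94, -0.0]
[-0.04, 0.03, 0.47, -0.0, -0.94, -0.0]
[-0.0, 0.03, 0.47, -0.0, -0.94, -0.0]
[0.04, 0.03, 0.47, -0.0, -0.94, -0.0]
[0.08, 0.03, 0.47, -0.0, -0.94, -0.0]
[0.11, 0.03, 0.46, -0.0, -0.94, -0.0]
[0.15, 0.03, 0.45, -0.0, -0.94, -0.0]
[0.19, 0.03, 0.43, -0.0, -0.94, -0.0]
[0.22, 0.03, 0.42, -0.0, -0.94, -0.0]
[0.26, 0.03, 0.4, -0.0, -0.94, -0.0]
[0.29, 0.03, 0.38, -0.0, -0.94, -0.0]
[0.32, 0.03, 0.35, -0.0, -0.94, -0.0]
[0.34, 0.03, 0.32, -0.0, -0.94, -0.0]
[0.37, 0.03, 0.29, -0.0, -0.94, -0.0]
[0.39, 0.03, 0.26, -0.0, -0.94, -0.0]
[0.41, 0.03, 0.23, -0.0, -0.94, -0.0]
[0.43, 0.03, 0.2, -0.0, -0.94, -0.0]
[0.44, 0.03, 0.16, -0.0, -0.94, -0.0]
[0.46, 0.03, 0.12, -0.0, -0.94, -0.0]
[0.46, 0.03, 0.09, -0.0, -0.94, -0.0]
[0.47, 0.03, 0.05, -0.0, -0.94, -0.0]
```

>>> {"api": "apply_moves", "payload": {"commands": [[[-0.35,0,0.32,0,-0.94,0],[-0.32,0,0.35,0,-0.94,0],[-0.29,0,0.37,0,-0.94,0],[-0.26,0,0.4,0,-0.94,0],[-0.22,0,0.42,0,-0.94,0],[-0.19,0,0.43,0,-0.94,0],[-0.15,0,0.45,0,-0.94,0],[-0.12,0,0.46,0,-0.94,0]]], "claw": 36}}

```text
clock: 0.82
eef_pos: [235.4, -489.7, 227.2]
tool_rot: [-1.572, 0.006, -0.631]
force: [0.7, -0.0, 0.4]
width: 35.9
```

>>> {"api": "apply_moves", "payload": {"commands": [[[-0.08,0,0.47,0,-0.94,0],[-0.04,0,0.47,0,-0.94,0],[0,0,0.47,0,-0.94,0],[0.04,0,0.47,0,-0.94,0],[0.08,0,0.47,0,-0.94,0],[0.11,0,0.46,0,-0.94,0],[0.15,0,0.45,0,-0.94,0],[0.19,0,0.43,0,-0.94,0]]]}}

```text
clock: 1.48
eef_pos: [302.8, -345.4, 226.2]
tool_rot: [-1.566, 0.008, 0.059]
force: [0.4, 0.8, 0.6]
width: 35.9
```

```bash
python3 plan.py 425 -143 200 61 36 4.9
```

```text
t 1.48 pos [ 302.8 -345.4  226.2] yaw [-89.75   0.43   3.38] F [0.4 0.8 0.6] w 35.9 n 12
[0.28, 0.05, 0.41, -0.01, -0.96, -0.0]
[0.31, 0.05, 0.38, -0.01, -0.96, -0.0]
[0.34, 0.05, 0.35, -0.01, -0.96, -0.0]
[0.37, 0.05, 0.32, -0.01, -0.96, -0.0]
[0.4, 0.05, 0.29, -0.01, -0.96, -0.0]
[0.42, 0.05, 0.26, -0.01, -0.96, -0.0]
[0.44, 0.05, 0.22, -0.01, -0.96, -0.0]
[0.46, 0.05, 0.18, -0.01, -0.96, -0.0]
[0.47, 0.05, 0.14, -0.01, -0.96, -0.0]
[0.48, 0.05, 0.1, -0.01, -0.96, -0.0]
[0.49, 0.05, 0.06, -0.01, -0.96, -0.0]
[0.49, 0.05, 0.02, -0.01, -0.96, -0.0]
```

>>> {"api": "apply_moves", "payload": {"commands": [[[0.28,0.05,0.41,0,-0.96,0],[0.31,0.05,0.38,0,-0.96,0],[0.34,0.05,0.35,0,-0.96,0],[0.37,0.05,0.32,0,-0.96,0],[0.4,0.05,0.29,0,-0.96,0],[0.42,0.05,0.26,0,-0.96,0],[0.44,0.05,0.22,0,-0.96,0],[0.46,0.05,0.18,0,-0.96,0]]]}}

```text
clock: 2.15
eef_pos: [383.9, -202.8, 209.5]
tool_rot: [-1.563, 0.004, 0.761]
force: [-0.8, -1.0, -0.1]
width: 36.0
```

>>> {"api": "apply_moves", "payload": {"commands": [[[0.47,0.05,0.14,0,-0.96,0],[0.48,0.05,0.1,0,-0.96,0],[0.49,0.05,0.06,0,-0.96,0],[0.45,0.05,0,0,-0.9,0],[0,0,0,0,0,0]]]}}

```text
clock: 2.57
eef_pos: [425.3, -129.3, 200.9]
tool_rot: [-1.562, -0.001, 1.116]
force: [-0.7, 0.6, -0.8]
width: 36.0
```

Run:
```python
from h import *
d=snap('wrist','w1'); im=cv2.resize(cv2.imread('pics/w1.png'),None,fx=1.5,fy=1.5)
# overlay expected tab top rectangle for (425.5,-143,yaw 62)
import numpy as np
p=np.array([425.5,-143.]);y=np.radians(62);M=np.array([[np.cos(y),-np.sin(y)],[np.sin(y),np.cos(y)]])
q=np.c_[(M@np.array([[-7,7,7,-7],[-15,-15,15,15]])).T+p,np.full(4,82.5)]
print(proj(d,q).round(1), readout.read_state()['eef_pos'],readout.read_state()['tool_rot'])
cv2.polylines(im,[np.round((proj(d,q)+.5)*1.5).astype(int)],True,(0,0,255),1)
cv2.imwrite('pics/w1o.png',im)
```

```text
[[236.1 212.3]
 [252.9 212.8]
 [253.9 178.2]
 [236.6 177.7]] [ 424.11891575 -130.90314131  200.74790157] [-1.56116311e+00  5.48866218e-04  1.11129588e+00]
```

View pics/w1o.png

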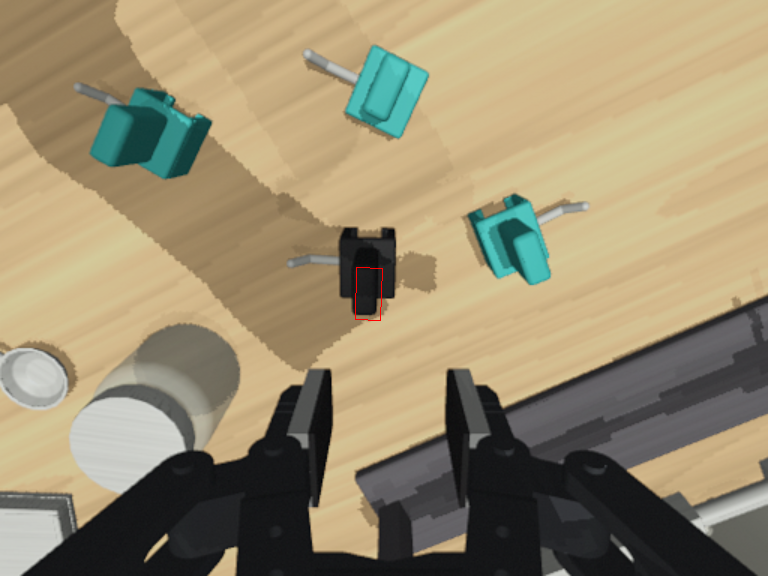

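The wrist view shows the black runner's tab at about (367,285) in the 1.5× picture, with its hook to the left, almost aligned with the jaws. The overlay is within about 2 px. I'll refine with a silhouette fit.

```bash
python3 - <<'E'
from fit import *
d=load('w1'); win=(215,275,145,220)
m=mask(d,win); print(m.sum())
for f,x in fitrun([(d,win)],[[425,-143,y] for y in (.9,1.05,1.2)]): print(f,x[:2],np.degrees(x[2]))
E
python3 plan.py 425 -144 130 62
```

```text
1656.675
290.4221090445982 [ 423.04633809 -143.81805765] 63.99949634691219
291.45412365436374 [ 422.94097953 -144.03001677] 64.0079951163207
294.1809095059592 [ 424.12436257 -144.31218475] 64.12452599877268
t 2.62 pos [ 424.1 -130.9  200.7] yaw [-8.945e+01  3.000e-02  6.367e+01] F [ 0.6 -0.4 -0.1] w 35.9 n 2
[-0.14, 0.88, -0.09, -0.06, 0.17, -0.0]
[-0.14, 0.88, -0.09, -0.06, 0.17, -0.0]
```

>>> {"api": "apply_moves", "payload": {"commands": [[[-0.1,0.6,-0.06,-0.06,0,0],[-0.1,0.6,-0.06,-0.06,0,0],[-0.1,0.6,-0.02,0,0,0],[0,0,0,0,0,0]]]}}

```text
clock: 2.95
eef_pos: [423.3, -148.8, 127.7]
tool_rot: [-1.576, 0.004, 1.102]
force: [-0.6, 0.6, 0.2]
width: 35.8
```

```bash
python3 plan.py 423.7 -144 49 63.6 16
```

```text
t 2.95 pos [ 423.3 -148.8  127.7] yaw [-90.3    0.21  63.12] F [-0.6  0.6  0.2] w 35.8 n 5
[0.02, 0.39, 0.01, 0.01, -0.02, -0.01]
[0.02, 0.39, 0.01, 0.01, -0.02, -0.01]
[0.02, 0.39, 0.01, 0.01, -0.02, -0.01]
[0.02, 0.39, 0.01, 0.01, -0.02, -0.01]
[0.02, 0.39, 0.01, 0.01, -0.02, -0.01]
```

>>> {"api": "apply_moves", "payload": {"commands": [[[0.06,0.4,0.02,0.02,-0.04,0],[0.04,0.4,0.02,0.02,-0.04,0],[0,0.4,0,0,0,0],[0,0.4,0,0,0,0],[0,0.3,0,0,0,0],[0,0,0,0,0,0]]]}}

```text
clock: 3.45
eef_pos: [423.4, -152.0, 53.0]
tool_rot: [-1.576, 0.01, 1.093]
force: [-0.5, -0.1, 0.7]
width: 36.1
```

```bash
python3 plan.py 423.7 -144 48 63.6 16; python3 -c "
from h import *
snap('wrist','w2')"
```

```text
t 3.45 pos [ 423.4 -152.    53. ] yaw [-90.32   0.55  62.6 ] F [-0.5 -0.1  0.7] w 36.1 n 1
[0.18, 0.12, 0.09, 0.06, -0.2, -0.11]
```

View pics/w2.png

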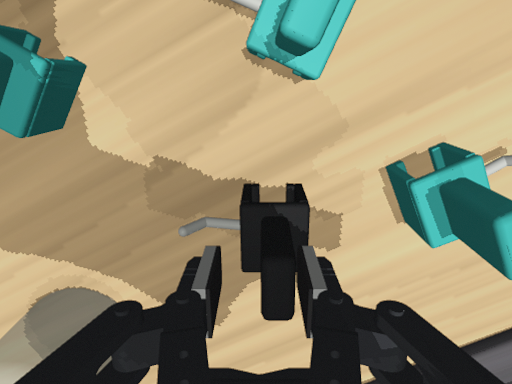

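The fingers straddle the tab, but it sits toward the right finger, which matches the 7–8 mm offset in the measured pose. I'll correct that and close.

>>> {"api": "apply_moves", "payload": {"commands": [[[0.18,0.1,0.09,0.06,-0.2,-0.11],[0,0,0,0,0,0]]]}}

```text
clock: 3.67
eef_pos: [424.9, -144.6, 51.4]
tool_rot: [-1.575, -0.001, 1.109]
force: [-0.6, 0.1, -0.7]
width: 35.9
```

```bash
python3 plan.py 423.7 -144 48 63.6 16
```

```text
t 3.67 pos [ 424.9 -144.6   51.4] yaw [-9.022e+01 -4.000e-02  6.356e+01] F [-0.6  0.1 -0.7] w 35.9 n 1
[0.0, 0.09, 0.03, 0.04, -0.01, 0.01]
```

>>> {"api": "apply_moves", "payload": {"commands": [[[0,0.05,0.02,0.04,0,0],[0,0,0,0,0,0],[0,0,0,0,0,0],[0,0,0,0,0,0],[0,0,0,0,0,0],[0,0,0,0,0,0]]], "claw": 5}}

```text
clock: 4.17
eef_pos: [425.2, -145.0, 51.6]
tool_rot: [-1.574, -0.001, 1.108]
force: [0.3, -0.2, -1.2]
width: 13.0
```

```bash
python3 plan.py 424 -144 130 63.6 16; python3 -c "
from h import *
snap('wrist','w3')"
```

```text
t 4.17 pos [ 425.2 -145.    51.6] yaw [-9.021e+01 -8.000e-02  6.347e+01] F [ 0.3 -0.2 -1.2] w 13.0 n 5
[0.0, -0.39, 0.01, 0.01, -0.01, 0.0]
[0.0, -0.39, 0.01, 0.01, -0.01, 0.0]
[0.0, -0.39, 0.01, 0.01, -0.01, 0.0]
[0.0, -0.39, 0.01, 0.01, -0.01, 0.0]
[0.0, -0.39, 0.01, 0.01, -0.01, 0.0]
```

View pics/w3.png

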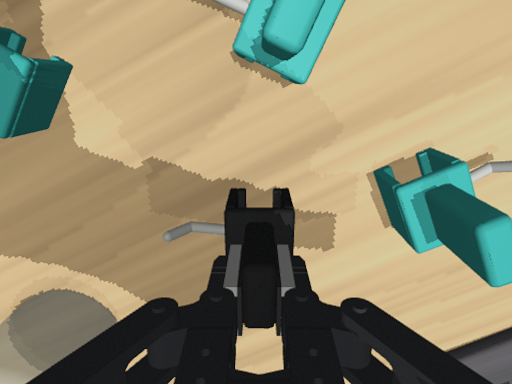

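Gripped at a width of 13 mm, centred between the pads. Lifting.

>>> {"api": "apply_moves", "payload": {"commands": [[[0,-0.4,0,0,0,0],[0,-0.6,0,0,0,0],[0,-0.8,0,0,0,0],[0,-0.8,0,0,0,0],[0,-0.8,0,0,0,0],[0,-0.4,0,0,0,0]]]}}

```text
clock: 4.72
eef_pos: [420.7, -142.9, 205.4]
tool_rot: [-1.56, 0.0, 1.111]
force: [1.3, -0.2, -1.6]
width: 13.3
```

```bash
python3 plan.py 624 -5 205 1.2 16 4
```

```text
t 4.72 pos [ 420.7 -142.9  205.4] yaw [-8.937e+01  2.000e-02  6.367e+01] F [ 1.3 -0.2 -1.6] w 13.3 n 16
[0.33, -0.0, -0.19, -0.01, 0.78, -0.0]
[0.35, -0.0, -0.17, -0.01, 0.78, -0.0]
[0.36, -0.0, -0.14, -0.01, 0.78, -0.0]
[0.37, -0.0, -0.12, -0.01, 0.78, -0.0]
[0.37, -0.0, -0.09, -0.01, 0.78, -0.0]
[0.38, -0.0, -0.07, -0.01, 0.78, -0.0]
[0.38, -0.0, -0.04, -0.01, 0.78, -0.0]
[0.38, -0.0, -0.01, -0.01, 0.78, -0.0]
[0.38, -0.0, 0.01, -0.01, 0.78, -0.0]
[0.38, 0.0, 0.04, -0.01, 0.78, -0.0]
[0.38, 0.0, 0.06, -0.01, 0.78, -0.0]
[0.37, 0.0, 0.09, -0.01, 0.78, -0.0]
[0.37, 0.0, 0.11, -0.01, 0.78, -0.0]
[0.36, 0.0, 0.14, -0.01, 0.78, -0.0]
[0.35, 0.0, 0.16, -0.01, 0.78, -0.0]
[0.34, 0.0, 0.19, -0.01, 0.78, -0.0]
```

>>> {"api": "apply_moves", "payload": {"commands": [[[0.33,0,-0.19,0,0.78,0],[0.35,0,-0.17,0,0.78,0],[0.36,0,-0.14,0,0.78,0],[0.37,0,-0.12,0,0.78,0],[0.37,0,-0.09,0,0.78,0],[0.38,0,-0.07,0,0.78,0],[0.38,0,-0.04,0,0.78,0],[0.38,0,-0.01,0,0.78,0]]]}}

```text
clock: 5.38
eef_pos: [523.6, -77.4, 208.9]
tool_rot: [-1.568, 0.009, 0.533]
force: [-0.3, -0.5, -0.8]
width: 13.1
```

>>> {"api": "apply_moves", "payload": {"commands": [[[0.38,0,0.01,0,0.78,0],[0.38,0,0.04,0,0.78,0],[0.38,0,0.06,0,0.78,0],[0.37,0,0.09,0,0.78,0],[0.37,0,0.11,0,0.78,0],[0.36,0,0.14,0,0.78,0],[0.2,0,0.1,0,0.78,0],[0,0,0,0,0.6,0]]]}}

```text
clock: 6.05
eef_pos: [611.9, -17.9, 204.5]
tool_rot: [-1.572, 0.015, -0.019]
force: [-0.2, 0.3, -1.0]
width: 12.9
```

```bash
python3 plan.py 624 -5 205 1.2 16 4
```

```text
t 6.05 pos [611.9 -17.9 204.5] yaw [-90.05   0.86  -1.09] F [-0.2  0.3 -1. ] w 12.9 n 2
[0.15, -0.01, 0.16, 0.0, -0.23, -0.09]
[0.15, -0.01, 0.16, 0.0, -0.23, -0.09]
```

>>> {"api": "apply_moves", "payload": {"commands": [[[0.15,0,0.13,0,-0.23,-0.09],[0.15,0,0.13,0,-0.23,-0.09],[0,0,0,0,0,0]]]}}

```text
clock: 6.3
eef_pos: [624.1, -5.7, 203.0]
tool_rot: [-1.571, 0.0, 0.028]
force: [0.2, 0.6, -1.4]
width: 13.3
```

```bash
python3 plan.py 624 -7 205 1.2 16 4
python3 - <<'E'
from h import *
for n in ['scene','side','wrist']: snap(n,n+'1')
crop('scene1',185,325,155,235,5,'k1');crop('side1',225,325,130,250,5,'k2');crop('wrist1',0,512,0,384,1,'k3')
a=cv2.imread('pics/k1.png');b=cv2.imread('pics/k2.png')
a=cv2.resize(a,(430,246));b=cv2.resize(b,(370,444))
c=np.zeros((600,800,3),np.uint8);c[:246,:430]=a;c[:444,430:]=b;w=cv2.resize(cv2.imread('pics/k3.png'),(430,322));c[250:572,:430]=w
cv2.imwrite('pics/k.png',c)
E
```

```text
t 6.3 pos [624.1  -5.7 203. ] yaw [-9.003e+01  3.000e-02  1.600e+00] F [ 0.2  0.6 -1.4] w 13.3 n 1
[-0.0, -0.05, -0.03, 0.01, 0.08, -0.01]
```

View pics/k.png

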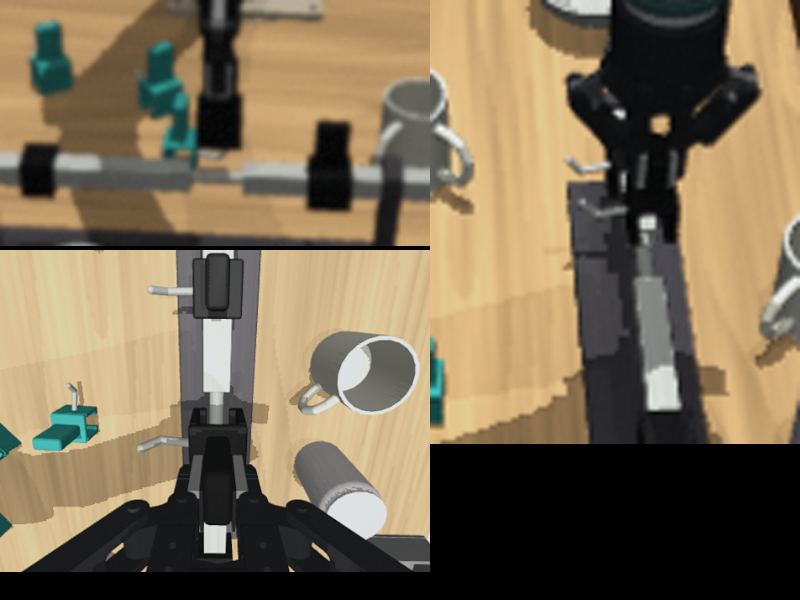

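The composite shows the runner held above the neck, hook on the -x side. In the wrist view the neck's far end is at about (257,167) and the parked runner is ahead of it. I'll measure numerically in the wrist image.

Run:
```python
from fit import *
np.set_printoptions(precision=1,suppress=True)
d=load('wrist1'); g=d['image'].min(2).astype(int)
for v in range(76,196,8):
    u=np.where(g[v,225:300]>150)[0]+225
    u=u[(u>235)&(u<285)]
    if len(u): print(v,u.min(),u.max(),atz(d,u.min()-.5,v,121),atz(d,u.max()+.5,v,121))
print('col257',[(v,int(g[v,257])) for v in range(70,190,2)])
# held runner front(+y) top edge etc: fit silhouette with offsets, z known
s=readout.read_state(); print(s['eef_pos'])
P=np.array([624.1,-4,s['eef_pos'][2]-51.6])
for q in [(-18,20,37.5),(18,20,37.5),(-18,20,0),(18,20,0),(-18,-20,37.5),(18,-20,37.5)]: print(q,proj(d,P+np.array(q)))
for n in ['scene1','side1']:
    e=load(n)
    print(n,proj(e,[P+[0,-20,0],P+[0,20,0],P+[-18,-20,0],P+[18,-20,0]]))
```

```text
84 242 275 [609.6  71.9 121. ] [631.2  72.4 121. ]
92 242 275 [609.7  67.  121. ] [631.4  67.5 121. ]
100 242 274 [609.7  62.1 121. ] [631.   62.6 121. ]
108 242 275 [609.7  57.1 121. ] [631.8  57.6 121. ]
116 242 274 [609.8  52.  121. ] [631.4  52.5 121. ]
124 242 274 [609.8  46.8 121. ] [631.6  47.4 121. ]
132 242 274 [609.9  41.6 121. ] [631.8  42.1 121. ]
140 242 273 [609.9  36.3 121. ] [631.3  36.8 121. ]
148 242 273 [609.9  30.9 121. ] [631.5  31.4 121. ]
156 242 273 [610.   25.4 121. ] [631.7  25.9 121. ]
164 242 273 [610.   19.8 121. ] [631.9  20.3 121. ]
172 251 264 [616.3  14.3 121. ] [625.9  14.5 121. ]
180 251 264 [616.4   8.5 121. ] [626.1   8.8 121. ]
col257 [(70, 30), (72, 8), (74, 45), (76, 47), (78, 47), (80, 28), (82, 164), (84, 168), (86, 224), (88, 222), (90, 222), (92, 223), (94, 223), (96, 223), (98, 223), (100, 222), (102, 223), (104, 223), (106, 223), (108, 223), (110, 222), (112, 223), (114, 223), (116, 223), (118, 223), (120, 223), (122, 223), (124, 222), (126, 223), (128, 223), (130, 223), (132, 222), (134, 222), (136, 223), (138, 223), (140, 223), (142, 223), (144, 223), (146, 223), (148, 223), (150, 223), (152, 223), (154, 217), (156, 214), (158, 214), (160, 214), (162, 213), (164, 213), (166, 213), (168, 209), (170, 204), (172, 208), (174, 207), (176, 207), (178, 207), (180, 207), (182, 207), (184, 202), (186, 146), (188, 149)]
[623.1  -7.8 203. ]
(-18, 20, 37.5) [[226.5 204. ]]
(18, 20, 37.5) [[298.9 205.7]]
(-18, 20, 0) [[232.3 182.1]]
(18, 20, 0) [[292.  183.5]]
(-18, -20, 37.5) [[227.  273.9]]
(18, -20, 37.5) [[294.2 275.4]]
scene1 [[248.5 199.2]
 [263.4 199.9]
 [249.  195.6]
 [248.  202.9]]
side1 [[284.2 196. ]
 [282.9 184.7]
 [277.5 196.2]
 [290.9 195.8]]
```

Run:
```python
from h import *
crop('wrist1',200,312,60,210,4,'z1'); im=cv2.imread('pics/z1.png')
for k in range(0,112,20): cv2.putText(im,str(200+k),(k*4,10),0,.4,(0,0,255),1); cv2.line(im,(k*4,0),(k*4,600),(0,0,255),1)
for k in range(0,150,20): cv2.putText(im,str(60+k),(0,k*4+10),0,.4,(0,0,255),1); cv2.line(im,(0,k*4),(448,k*4),(0,0,255),1)
im=np.clip(im.astype(int)*1.6+10,0,255).astype(np.uint8)
cv2.imwrite('pics/z1.png',im)
```

```text
(no output)
```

View pics/z1.png

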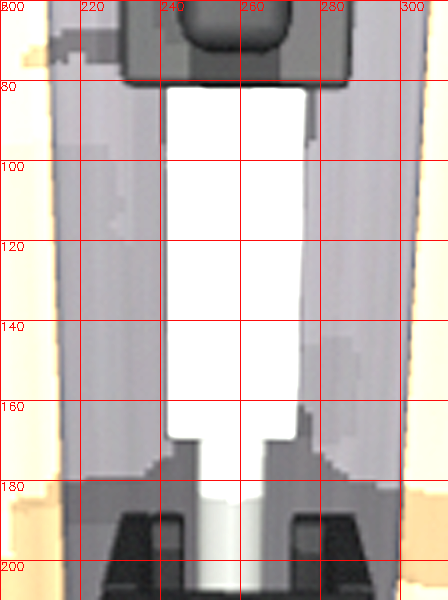

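```bash
python3 - <<'E'
from fit import *
np.set_printoptions(precision=1,suppress=True)
d=load('wrist1'); zb=203-51.6
print('lip bottom L,R',atz(d,229.5,188,zb),atz(d,288.7,188,zb)); print('top front',atz(d,225.5,207.7,zb+37.5),atz(d,293.3,207.7,zb+37.5))
print('gap bottom',atz(d,246.3,188,zb),atz(d,273,188,zb))
print('neck sides at widest z110',atz(d,250,195,110),atz(d,265.5,195,110)); print('neck end',atz(d,258,169.3,121))
print('parked front top z127', atz(d,258,81,127))
E
python3 plan.py 624 -7 205 1.2 16 4
```

```text
lip bottom L,R [604.4  12.2 151.4] [640.2  13.1 151.4]
top front [605.6  14.  188.9] [639.4  14.9 188.9]
gap bottom [614.6  12.4 151.4] [630.7  12.9 151.4]
neck sides at widest z110 [616.   -6.3 110. ] [627.4  -6.  110. ]
neck end [621.4  16.3 121. ]
parked front top z127 [620.1  74.  127. ]
t 6.45 pos [623.1  -7.8 203. ] yaw [-90.12   0.12   1.38] F [-0.8 -1.4 -1.2] w 13.2 n 1
[0.02, -0.05, 0.02, 0.02, 0.04, -0.02]
```

>>> {"api": "apply_moves", "payload": {"commands": [[[0,0.3,0.02,0.02,0.04,0],[0,0.25,0,0,0,0],[0,0,0,0,0,0],[0,0,0,0,0,0]]]}}

```text
clock: 6.78
eef_pos: [621.9, -9.0, 178.5]
tool_rot: [-1.572, 0.003, 0.019]
force: [0.2, -0.1, -1.5]
width: 13.0
```

```bash
python3 plan.py 623 -7 177 1.1 16 4
```

```text
t 6.78 pos [621.9  -9.  178.5] yaw [-90.06   0.19   1.08] F [ 0.2 -0.1 -1.5] w 13.0 n 1
[0.03, 0.04, 0.05, 0.01, -0.0, -0.04]
```

>>> {"api": "apply_moves", "payload": {"commands": [[[0.03,0,0.05,0,0,-0.03],[0.02,0.05,0.03,0,0,0],[0.01,0.15,0.02,0,0,0],[0.01,0.15,0.02,0,0,0],[0,0,0,0,0,0]]]}}

```text
clock: 7.2
eef_pos: [624.5, -4.3, 163.3]
tool_rot: [-1.572, 0.001, 0.018]
force: [-0.1, 0.2, -1.7]
width: 13.4
```

```bash
python3 plan.py 623 -7 160 1.1 16 4
```

```text
t 7.2 pos [624.5  -4.3 163.3] yaw [-9.009e+01  8.000e-02  1.040e+00] F [-0.1  0.2 -1.7] w 13.4 n 1
[-0.04, 0.08, -0.07, 0.02, -0.01, -0.02]
```

>>> {"api": "apply_moves", "payload": {"commands": [[[-0.03,0.05,-0.05,0,0,0],[0,0.15,0,0,0,0],[0,0.15,0,0,0,0],[0,0.1,0,0,0,0],[0,0,0,0,0,0],[0,0,0,0,0,0]]]}}

```text
clock: 7.7
eef_pos: [623.2, -6.4, 142.4]
tool_rot: [-1.572, 0.002, 0.019]
force: [-0.3, 0.3, -1.4]
width: 13.4
```

```bash
python3 plan.py 623.2 -6.5 143 1.1 16 4
```

```text
t 7.7 pos [623.2  -6.4 142.4] yaw [-9.008e+01  9.000e-02  1.060e+00] F [-0.3  0.3 -1.4] w 13.4 n 1
[0.0, -0.01, -0.0, 0.02, -0.01, -0.02]
```

Underside at about 90.8 mm with no contact force, so it is down over the neck. Sliding toward +y now.

>>> {"api": "apply_moves", "payload": {"commands": [[[0,0,0.1,0,0,0],[0,0,0.1,0,0,0],[0,0,0.1,0,0,0],[0,0,0,0,0,0]]]}}

```text
clock: 8.03
eef_pos: [623.4, 7.1, 142.7]
tool_rot: [-1.571, 0.001, 0.018]
force: [-1.5, -0.6, -1.3]
width: 12.7
```

```bash
python3 plan.py 623 6 142.8 1.1 16 4; python3 -c "
from h import *
s=readout.read_state();print(s['torque'].round(2))"
```

```text
t 8.03 pos [623.4   7.1 142.7] yaw [-9.004e+01  4.000e-02  1.040e+00] F [-1.5 -0.6 -1.3] w 12.7 n 1
[-0.01, -0.0, -0.03, 0.01, -0.01, -0.01]
[ 0.03  0.04 -0.01]
```

It has entered the thick bar with almost no force. Continuing.

>>> {"api": "apply_moves", "payload": {"commands": [[[-0.01,0,0.12,0,0,0],[0,0,0.12,0,0,0],[0,0,0.12,0,0,0],[0,0,0.12,0,0,0],[0,0,0.12,0,0,0],[0,0,0.12,0,0,0],[0,0,0,0,0,0]]]}}

```text
clock: 8.62
eef_pos: [622.8, 40.7, 143.5]
tool_rot: [-1.571, -0.001, 0.02]
force: [-0.1, 0.2, -1.1]
width: 13.3
```

```bash
python3 plan.py 622.5 54 142.7 1.1 4 4
```

```text
t 8.62 pos [622.8  40.7 143.5] yaw [-8.999e+01 -6.000e-02  1.150e+00] F [-0.1  0.2 -1.1] w 13.3 n 4
[0.0, 0.0, 0.08, -0.0, 0.0, 0.0]
[0.0, 0.0, 0.08, -0.0, 0.0, 0.0]
[0.0, 0.0, 0.08, -0.0, 0.0, 0.0]
[0.0, 0.0, 0.08, -0.0, 0.0, 0.0]
```

>>> {"api": "apply_moves", "payload": {"commands": [[[0,0.01,0.08,0,0,0],[0,0,0.08,0,0,0],[0,0,0.05,0,0,0],[0,0,0.04,0,0,0],[0,0,0,0,0,0]]]}}

```text
clock: 9.03
eef_pos: [622.5, 51.6, 142.9]
tool_rot: [-1.571, -0.001, 0.02]
force: [1.1, 0.3, -2.1]
width: 12.8
```

>>> {"api": "apply_moves", "payload": {"commands": [[[0,0,0.04,0,0,0],[0,0,0.04,0,0,0]]]}}

```text
clock: 9.2
eef_pos: [622.5, 53.1, 142.9]
tool_rot: [-1.573, -0.001, 0.019]
force: [-0.1, -3.2, 0.3]
width: 13.2
```

>>> {"api": "apply_moves", "payload": {"commands": [[[0,0,0.04,0,0,0],[0,0,0.04,0,0,0]]]}}

```text
clock: 9.37
eef_pos: [622.4, 53.2, 143.0]
tool_rot: [-1.577, -0.0, 0.017]
force: [-0.9, -3.7, 0.2]
width: 13.1
```

Contact at TCP y = 53.1, as predicted. I'll lower onto the bar while keeping a light push, then check before releasing.

>>> {"api": "apply_moves", "payload": {"commands": [[[0,0.02,0.03,0.05,0,0],[0,0.03,0.03,0.03,0,0],[0,0,0.02,0,0,0]]]}}

```text
clock: 9.62
eef_pos: [622.7, 53.2, 141.2]
tool_rot: [-1.574, -0.0, 0.014]
force: [-0.2, -3.3, -1.0]
width: 13.1
```

```bash
python3 plan.py 622.4 53 141.3 1.1 4 4
python3 - <<'E'
from h import *
for n in ['scene','side','wrist']: snap(n,n+'2')
a=cv2.imread('pics/scene2.png')[160:240,225:325];b=cv2.imread('pics/side2.png')[120:220,235:325]
c=np.zeros((600,800,3),np.uint8);c[:240,:300]=cv2.resize(a,(300,240),interpolation=2);c[:330,300:600]=0;c[:222,310:510]=cv2.resize(b,(200,222),interpolation=2)
w=cv2.imread('pics/wrist2.png')[60:300,130:390];c[240:600,:390]=cv2.resize(w,(390,360),interpolation=2)
cv2.imwrite('pics/m.png',np.clip(c*1.5,0,255).astype(np.uint8))
E
```

```text
t 9.62 pos [622.7  53.2 141.2] yaw [-9.017e+01 -2.000e-02  8.200e-01] F [-0.2 -3.3 -1. ] w 13.1 n 1
[-0.01, -0.0, -0.0, 0.03, -0.06, 0.0]
```

View pics/m.png

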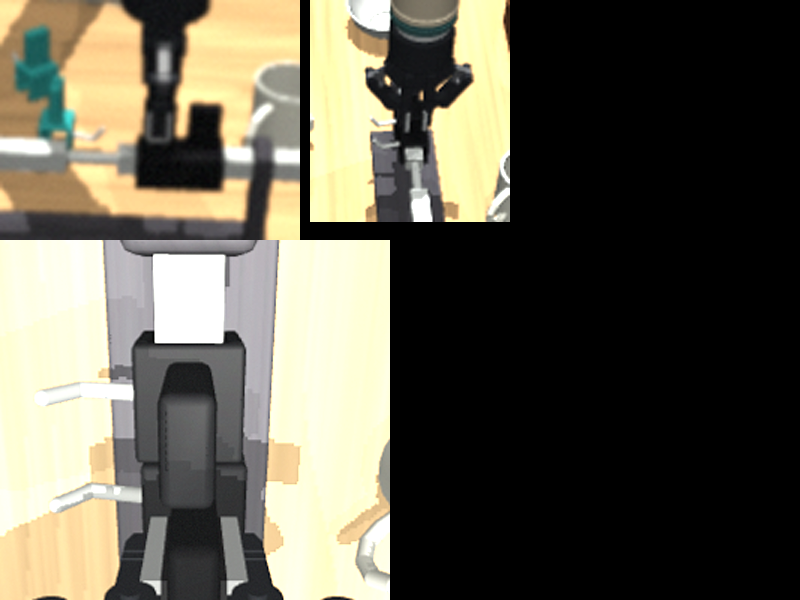

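The runner is butted flush against the parked one, with both hooks on the same side. Releasing now.

>>> {"api": "apply_moves", "payload": {"commands": [[[0,0,0,0,0,0],[0,0,0,0,0,0],[0,0,0,0,0,0],[0,0,0,0,0,0]]], "claw": 36}}

```text
clock: 10.1
eef_pos: [623.3, 59.9, 141.8]
tool_rot: [-1.565, -0.003, 0.018]
force: [-0.7, 0.0, -0.6]
width: 35.6
```

>>> {"api": "apply_moves", "payload": {"commands": [[[0,-0.2,0,0,0,0],[0,-0.4,0,0,0,0],[0,-0.6,0,0,0,0],[0,-0.8,0,0,0,0],[0,-0.8,0,0,0,0],[0,-0.6,0,0,0,0],[0,0,0,0,0,0]]]}}

```text
clock: 10.68
eef_pos: [621.6, 65.1, 285.6]
tool_rot: [-1.559, -0.0, 0.024]
force: [0.8, -0.6, 0.5]
width: 35.8
```

```bash
python3 plan.py 622 53 260 1.1 30 4
python3 - <<'E'
from h import *
for n in ['scene','side','wrist']: snap(n,n+'3')
w=cv2.imread('pics/wrist3.png');a=cv2.imread('pics/scene3.png');b=cv2.imread('pics/side3.png')
c=np.zeros((600,800,3),np.uint8);c[:300,:400]=cv2.resize(w,(400,300),interpolation=3);c[:300,400:]=cv2.resize(a[165:240,225:325],(400,300),interpolation=2)
c[300:,:400]=cv2.resize(a,(400,300),interpolation=3);c[300:,400:]=cv2.resize(b,(400,300),interpolation=3)
cv2.imwrite('pics/f.png',c)
E
```

```text
t 10.68 pos [621.6  65.1 285.6] yaw [-8.93e+01 -1.00e-02  1.38e+00] F [ 0.8 -0.6  0.5] w 35.8 n 1
[0.0, 0.64, -0.31, -0.14, 0.06, 0.0]
```

View pics/f.png

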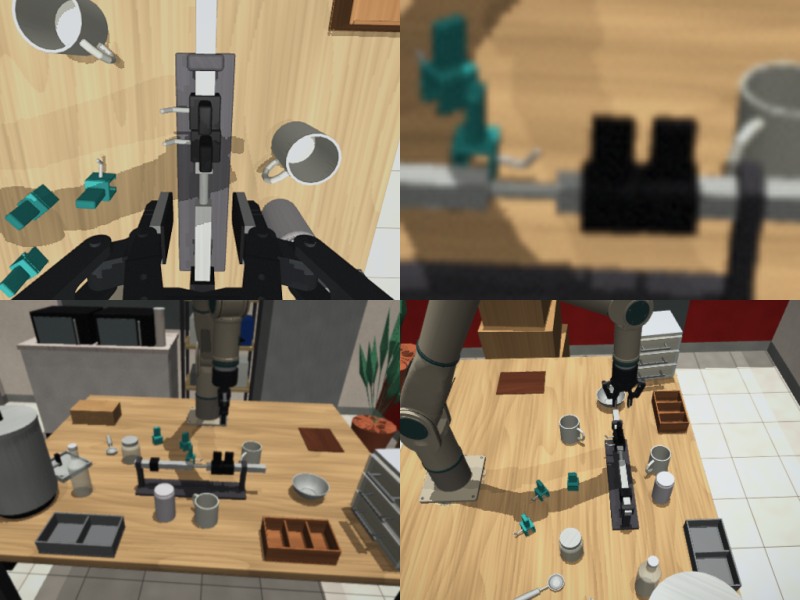

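The runner sits upright and butted against the parked one, with the hooks on the same side. The gripper is clear and the other objects are in place. Handing in.

```bash
python3 -c "
from h import *
print(finish_job(), readout.read_state()['force'])"
```

```text
the job is handed in; nothing more can be done
the job is handed in; nothing more can be done
```

The loose black runner is on the rail, butted against the parked runner with its hook on the same (-x) side. I lowered it gap down over the neck with no contact force, slid it along the thick bar until it touched the parked runner (about 3.5 N), then let go and backed off upward. It took about 10.7 s of the 51 s allowed.

- **Final pictures:** the two runners sit side by side with no visible gap, upright, hooks parallel. The gripper is clear and touching nothing, and the crockery and the turquoise look-alikes look unmoved.
- **Measurements that disagreed:** the first two-camera fit put the runner's yaw at 83°, while the hook direction and the wrist view gave 61–64°. I used 63.6°, and the grasp came out centred. The wrist and side cameras also differed by about 3 mm on the bar's x position. I took a value between them, and the slide then went with at most 2 N of force until contact.
- **After letting go:** the arm drifted about 7 mm toward +y as the fingers opened. The measured force stayed near zero, and the last pictures show the runner still in place.
- **Not checked:** I did not measure the gap between the runners or the released runner's height. That check was by eye, from the pictures.

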